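# Check the spring of a stone-setter's tilt mount

## Robot

A 6-joint arm with a two-finger parallel gripper is mounted at the origin on the work surface. World frame = base frame: x ahead of the robot, y to its left, z up, the work surface at z = 0. Lengths are in m, angles in rad, forces in N, time in s.
With the tool pointing down it reaches from about 0.35 to 0.975 m from the base axis. Payload 17.4 kg.
Tool frame: the origin (TCP) lies on the centre line of the jaws, within the pads' length; the fingertips stand 8 mm ahead of it and the grasp point (between the pads) lies 11 mm behind it (manip.tip_reach is the distance from the TCP to the fingertips, in m); z points along the fingers, y is the line along which they close (so a half turn about z gives the same grasp; the last joint's range is limited). The gripper opens to 85 mm and grips with 20 to 120 N. Pads are 22 mm wide; open, the fingers measure 114 mm over their backs; the gripper's body (76 mm by 85 mm) begins 54 mm behind the grasp point. The pads swing forward as they close: fully open they stand 13 mm farther back than shut.
Start: joints at [-1.159, 0.116, 1.442, -0, 1.584, -0.038], TCP at [0.293, -0.608, 0.239] pointing down, gripper open.
Joint ranges: [-2.83, 2.83], [-0.83, 2.19], [0.07, 2.5], [-1.14, 4.28], [0.01, 3], [-2.97, 2.97]. Speed limits (rad/s): [1.89, 1.89, 2.22, 3.14, 3.14, 3.14].

## Interface

Orientations are given as a rotation vector (axis times angle).
In Python, from rig import manip, cams gives the robot as it stands.
- The arm moves only by the tool play_rows, never from a script. Its argument "commands" is a list of rows, each a list of 6 numbers: the shift along the tool's x, y, z in units of 0.075 m (1.0 is 0.075 m), then the turn, a rotation vector about the tool's x, y, z in units of 90 degrees (1.0 is 90 degrees). In form: [[dx, dy, dz, rx, ry, rz], ...]. A call has 1 to 8 rows; each row shifts and turns the commanded pose from where the row before left it, along the tool's axes as they then stand; what a row does not reach is not made up. A row lasts 1/8 s, in which the tool goes at most 62.5 mm and 10.7 degrees, less where a joint would pass 70% of its speed; a pose out of reach is approached as far as the arm can. A call with a number of a shift or a turn outside -1 to 1 is refused whole. A call with a gripper value outside its range is refused whole. "jaw" is the opening, from 0 (shut) to 1 (fully open), set as the call begins (left out, the last holds). The fingers move at their own pace and stop on an object; the grip force is fixed at half the most. Time passes only in rows, so rows that do not move let the fingers close. It gives the time, the measured TCP pose, the force, the opening and the grip force at its end, in the units of the state.
- manip.get_obs(): the state, without advancing time (a new reading comes with each control period).
- cams.capture(name): name is "scene" or "top" or "wrist"; returns the picture (480x640x3 uint8, red, green, blue); there is no depth.
- cams.get_calibration(name): a dict with "fov_y" (degrees; the focal length in pixels is half the picture's height over the tangent of half this angle, whatever the lens; pixels are square), "cx", "cy" (the principal point, pixels), "dist" ([k1, k2, p1, p2, k3] as OpenCV has them; the pictures are not rectified), "R" (3x3) and "t" (3): a world point X has camera coordinates R X + t; the wrist camera has in their place "mount" (4x4, takes a point from camera to tool coordinates, whose origin is the TCP and whose axes are the flange's). Camera axes: x right, y down, z forward; pixel columns grow to the right and rows downward; lengths in m; the calibration is good to about 2 mm. A picture is of the moment at which its call begins: read the wrist's pose just before it. get_calibration takes no time and is no camera call.
- manip.sign_off(): hands the job in; it is judged then, once.
The state is a dict: "time_s": time; "joints": joint angles; "joint_vel": joint speeds; "effort": joint torques, N m; "tcp_pos": TCP position; "orientation": TCP orientation; "wrist_force": force on the tool from outside, world axes, zero at the start; "torque": the same for the moment, N m; "grip_width": opening from 0.0 (shut) to 1.0 (fully open); "gripper_force": force on a finger pad.
Only numpy, scipy, OpenCV 4.12 (cv2) and the standard library are available. Lean on these libraries where they do the work, as an engineer would, in place of code of your own. Each camera call takes 0.05 s, during which the arm holds its last target. There are 200 camera calls.

## Task

Check the spring of the tilt mount before a stone is set: with closed fingertips press the round brass pad on the free corner of its plate down until the pointer is level with the brass index on the scale, without driving it past the index, and keep it level there for about a second. Then let go, so that the plate springs all the way back up. Only touch and press: do not grasp or lift anything, and leave the index and the other things on the bench where they are.

Things in the scene. Friction and masses are not known exactly. Their poses are not given: they have to be found in the camera images.
- mount: Bolted-down tilt mount. Origin: underside of its grey cross base (296 x 150 x 12 mm), below the plate's middle; z up, x towards free corner, pointer and scale, y along the tilt axis (80 mm high). Steel plate: 85 mm square, 6 thick, corners at x +-60, y +-60, on ball posts; a ring clamp at x -39 to -9 is 101 mm high. Aluminium scale plate at x 163 to 166, y 6 to 50, 116 mm high.
- pad_top (a point): The middle of the top face of the brass press pad, where to press straight down: a low round button 24 mm across and 6 mm high fixed on the plate's free corner, 52 mm from the tilt axis. It moves with the plate; 89 mm above the bench at rest.
- plate: The sprung plate with pad, pointer and ring clamp; origin at its middle, on the tilt axis; axes as the mount's when up and level, at rest. The free corner (x +60) tilts down when pressed, to a hard stop at 0.32 rad. Takes about 2 N on the pad to start, 8 N at 0.24 rad; it springs back level when let go. The index lies at a tilt of 0.12 to 0.24 (pad 6 to 12 mm down).
- pointer_tip (a point): The end of the pointer, a dark steel rod 6 mm thick that runs out from the free corner along mount x and bends to +y in front of the scale. 180 mm from the tilt axis, so it goes down 3.5 times as far as the pad; 80 mm high at rest.
- index_mark (a point): Tip of the brass index: a tooth 6 mm high on a 14 mm high brass clip set somewhere on the +y half of the scale, 38 to 58 mm above the bench. The point is at mid-height of the tooth; the pointer's end comes level with it, tip to tip. The clip slides if knocked.
- stone_box: Loose open white plastic stone box, 42 x 42 x 16 mm; origin at the centre of its underside. To be left alone.
- jar: Loose small red jar, 32 mm across, 34 mm high; origin under its centre. To be left alone.
- ring: Loose brass finger ring lying flat, 23 mm across, 5 mm high; origin under its centre. To be left alone.
- tweezers: Loose steel tweezers lying along their x, 126 mm long, 6 mm high; origin below the middle. To be left alone.
- pliers: Loose pliers with red handles, lying along their x, 145 mm long, 55 mm wide, 12 mm high; origin below the pivot. To be left alone.
- hammer: Loose small hammer lying along its x, 220 mm long. To be left alone.
- wax_dish: Loose white ceramic dish, 52 mm across, 18 mm high; origin under its centre. To be left alone.

How it is judged:
On the way:
1. the fingers press the pad and keep the pointer level with the index, within 5 mm, for 0.7 s (z of pointer_tip in the frame of index_mark between -0.005 and 0.005 m and contact force between the fingers and plate above 0.5 N and horizontal distance between the grasp point and pad_top below 0.03 m), for 0.7 s.
At the end, for the whole second after the job is handed in: The plate is released and back up (tilt under 0.02 rad) and at rest, the index is within 3 mm of where it was set, and each loose thing is within 20 mm of where it stood (angle between plate's own z axis and vertical below 0.02 rad and angular speed of plate below 0.05 rad/s and distance of index_mark from where it was at the start of the episode below 0.003 m and distance of each of stone_box, jar, ring, tweezers, pliers, hammer, wax_dish from where it was at the start of the episode below 0.02 m); the robot touches nothing.
It fails at once if the pointer is driven more than 10 mm below the index (z of pointer_tip in the frame of index_mark below -0.01 m).
It fails at once if the index is moved by more than 3 mm (distance of index_mark from where it was at the start of the episode above 0.003 m).
It fails at once if a loose thing on the bench is moved, lifted or carried more than 20 mm (not (distance of each of stone_box, jar, ring, tweezers, pliers, hammer, wax_dish from where it was at the start of the episode below 0.02 m)).
It also fails if it takes over 42 s, if anything falls off the work surface, if the arm or the gripper's body presses on something with over 40 N, if the wrist force passes 120 N, or if a joint passes its speed limit or range.

## Working session

There is one attempt and no reset: what is moved stays moved. The work goes in short steps, Python scripts to look and compute and a tool call to move; the robot and the scene stay as the last step left them, time stands still between calls to the robot, and variables do not carry over. Pictures are saved under pics/ and viewed, at most 10 in all, crops included, and the job is handed in when it is done.

Besides the shell and the picture viewer there is one more tool, called after "Request:" in YAML: its name, and indented under it one key for each argument. play_rows: Moves the arm, as the interface text tells. Its arguments: {"type":"object","properties":{"commands":{"type":"array"},"jaw":{"type":"number"}},"required":["commands"]}

```bash
mkdir -p pics
python3 - <<'E'
from rig import manip,cams
import cv2
for n in("scene","top"):
    cv2.imwrite(f"pics/{n}0.png",cams.capture(n)[:,:,::-1]); print(n,cams.get_calibration(n))
print(cams.get_calibration("wrist")); print(manip.get_obs(), manip.tip_reach)
E
```

```text
scene {'fov_y': 57.6104354845856, 'cx': 320.1379951368717, 'cy': 239.63199491916856, 'dist': array([-0.10894212,  0.        ,  0.        ,  0.        ,  0.        ]), 'R': array([[ 0.8253375 ,  0.56462136,  0.00455356],
       [ 0.4302118 , -0.62359974, -0.6527183 ],
       [-0.36569909,  0.54067188, -0.75758702]]), 't': array([-0.43718625, -0.16392003,  1.5032058 ])}
top {'fov_y': 47.106486840098086, 'cx': 321.20737651847656, 'cy': 226.99333400230415, 'dist': array([0.03330928, 0.        , 0.        , 0.        , 0.        ]), 'R': array([[ 0.00809369, -0.99951993, -0.02990648],
       [-0.98481728, -0.00278121, -0.17357187],
       [ 0.17340537,  0.03085725, -0.98436701]]), 't': array([0.01994952, 0.54283412, 1.13471824])}
{'fov_y': 60.147501492877524, 'cx': 314.7200237780115, 'cy': 242.74923544121927, 'dist': array([-0.04093914,  0.        ,  0.        ,  0.        ,  0.        ]), 'mount': array([[ 2.13927642e-04, -9.64797626e-01, -2.62993335e-01,
         6.65682271e-02],
       [ 9.99999950e-01,  2.67895934e-04, -1.69349273e-04,
         1.37008706e-05],
       [ 2.33842622e-04
[... 167 characters left out ...]
oints': array([-1.15883362e+00,  1.16457868e-01,  1.44219623e+00, -1.38775856e-05,
        1.58398902e+00, -3.78370490e-02]), 'joint_vel': array([ 5.12332379e-05, -4.53209621e-04, -1.35645068e-03,  1.85036840e-03,
       -4.42532658e-04,  1.24899204e-03]), 'effort': array([ 2.27030047e-03, -7.33660913e+01, -6.33790541e+01, -7.38676363e-05,
        5.20641130e-03, -1.77496963e-05]), 'tcp_pos': array([ 0.29338314, -0.60773331,  0.23862399]), 'orientation': array([-3.06147258e+00, -7.00372825e-01,  3.28177552e-04]), 'wrist_force': array([-0.91912746,  0.33580585,  0.29777165]), 'torque': array([-0.02319828, -0.04050429,  0.03694767]), 'gripper_force': 0.0, 'grip_width': 1.001631135364951} 0.008
```

View pics/scene0.png

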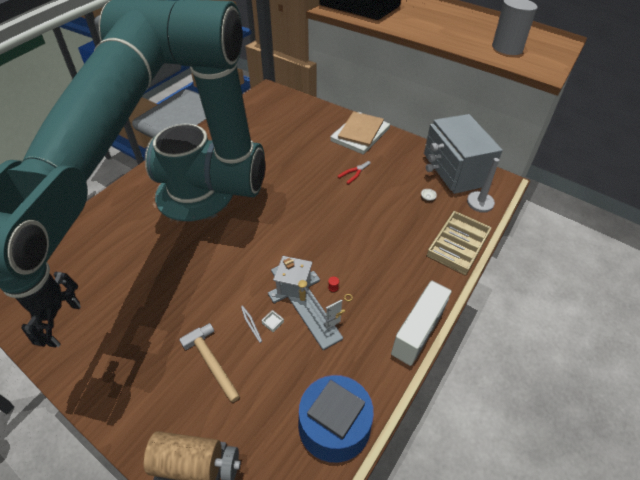

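View pics/top0.png

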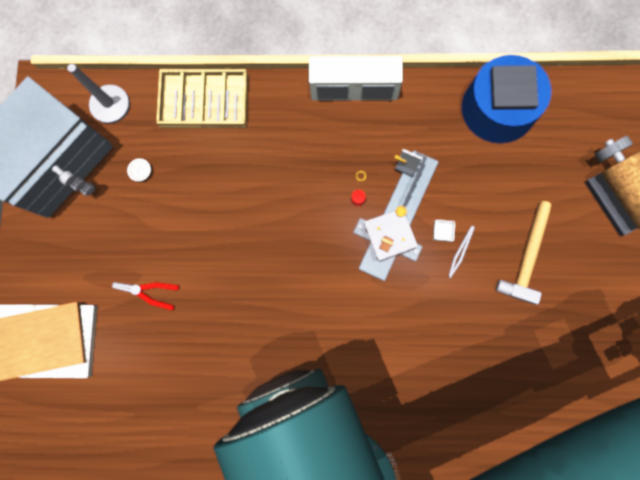

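The mount is at about (390,235) in top and (300,290) in scene. The pad is near top (401,211), and the index is near top (402,158) and scene (340,312). Next I'll enlarge both areas.

Run:
```python
import cv2,numpy as np
a=cv2.imread("pics/scene0.png")[250:350,262:362]; b=cv2.imread("pics/top0.png")[145:285,350:450]
r=lambda i,s:cv2.resize(i,None,fx=s,fy=s,interpolation=cv2.INTER_CUBIC)
A=r(a,4);B=r(b,4)
C=np.zeros((560,800,3),np.uint8);C[:400,:400]=A;C[:,400:]=B
cv2.imwrite("pics/crop.png",C)
```

```text
(no output)
```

View pics/crop.png

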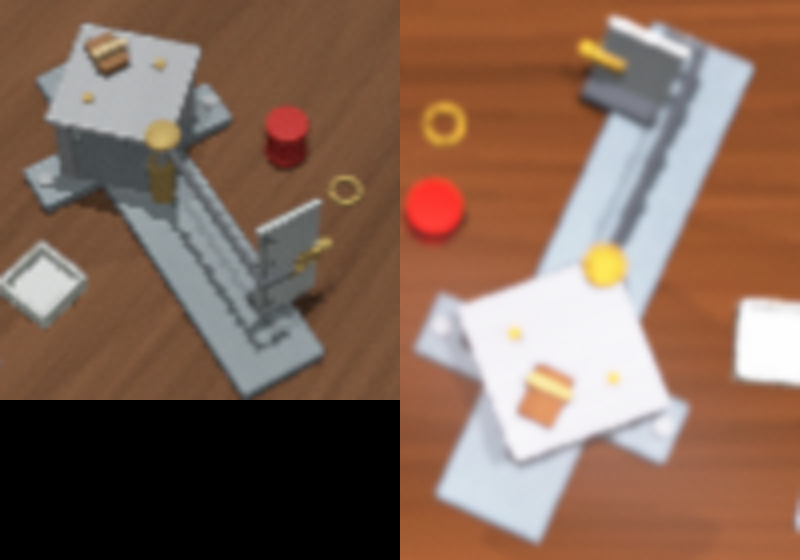

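```bash
cat > h.py <<'E'
import cv2,numpy as np
from rig import manip,cams
from scipy.spatial.transform import Rotation as Ro
def K(c):
    f=240/np.tan(np.radians(c['fov_y']/2)); return np.array([[f,0,c['cx']],[0,f,c['cy']],[0,0,1]])
def ext(n,obs=None):
    c=cams.get_calibration(n)
    if n!='wrist': return c,c['R'],c['t']
    T=np.eye(4);T[:3,:3]=Ro.from_rotvec(obs['orientation']).as_matrix();T[:3,3]=obs['tcp_pos']
    W=np.linalg.inv(T@c['mount']); return c,W[:3,:3],W[:3,3]
def ray(n,uv,obs=None):
    c,R,t=ext(n,obs)
    p=cv2.undistortPoints(np.array([[uv]],float),K(c),c['dist'])[0,0]
    d=R.T@np.r_[p,1]; return -R.T@t,d/np.linalg.norm(d)
def atz(n,uv,z,obs=None):
    o,d=ray(n,uv,obs); return o+d*(z-o[2])/d[2]
def tri(rays):
    A=sum(np.eye(3)-np.outer(d,d) for o,d in rays); b=sum((np.eye(3)-np.outer(d,d))@o for o,d in rays)
    X=np.linalg.solve(A,b); return X,[np.linalg.norm((np.eye(3)-np.outer(d,d))@(X-o)) for o,d in rays]
def proj(n,X,obs=None):
    c,R,t=ext(n,obs); return cv2.projectPoints(np.atleast_2d(X).astype(float),cv2.Rodrigues(R)[0],t,K(c),c['dist'])[0][:,0]
E
python3 - <<'E'
from h import *
np.set_printoptions(precision=4,suppress=True)
T=lambda u,v:(350+(u-400)/4-.375,145+v/4-.375)
S=lambda u,v:(262+u/4-.375,250+v/4-.375)
P=[atz('top',T(*q),.012) for q in [(755,67),(652,22),(437,493),(540,543)]]
print(np.array(P)); a,b,c,d=P; x=(a+b-c-d)/2; print('len',np.linalg.norm(x),np.linalg.norm(a-b),'yaw',np.arctan2(x[1],x[0]))
print('pad',atz('top',T(605,265),.089),atz('scene',S(162,132),.089),tri([ray('top',T(605,265)),ray('scene',S(162,132))]))
print('idx',tri([ray('top',T(590,50)),ray('scene',S(325,245))]))
o=manip.get_obs();print(Ro.from_rotvec(o['orientation']).as_matrix())
E
```

```text
[[ 0.6991 -0.2376  0.012 ]
 [ 0.7256 -0.1807  0.012 ]
 [ 0.4588 -0.0588  0.012 ]
 [ 0.4319 -0.1144  0.012 ]]
len 0.29377629573187347 0.06267894802265762 yaw -0.43013571043347215
pad [ 0.5698 -0.1432  0.089 ] [ 0.5704 -0.1443  0.089 ] (array([ 0.57  , -0.1435,  0.0878]), [np.float64(0.00016373095887432579), np.float64(0.0001637309588742114)])
idx (array([ 0.6958, -0.1401,  0.0578]), [np.float64(0.0008407848891852605), np.float64(0.0008407848891854453)])
[[ 0.9005  0.4348 -0.0004]
 [ 0.4348 -0.9005  0.001 ]
 [ 0.     -0.0011 -1.    ]]
```

Request:
play_rows:
  commands:
    - [0.68, -0.186, 0, 0, 0, 0]
    - [0.68, -0.186, 0, 0, 0, 0]
    - [0.68, -0.186, 0, 0, 0, 0]
    - [0.68, -0.186, 0, 0, 0, 0]
    - [0.68, -0.186, 0, 0, 0, 0]
    - [0.68, -0.186, 0, 0, 0, 0]
    - [0.68, -0.186, 0, 0, 0, 0]
    - [0.68, -0.186, 0, 0, 0, 0]
  jaw: 0

```text
time_s: 1.1
tcp_pos: [0.6134, -0.3286, 0.2389]
orientation: [-3.062, -0.701, 0.001]
wrist_force: [-0.4, -0.5, 0.5]
grip_width: 0.001
gripper_force: 0.0
```

Request:
play_rows:
  commands:
    - [0.68, -0.186, 0, 0, 0, 0]
    - [0.68, -0.186, 0, 0, 0, 0]
    - [0.68, -0.186, 0, 0, 0, 0]
    - [0.68, -0.186, 0, 0, 0, 0]
    - [0, 0, 0, 0, 0, 0.112]
    - [0, 0, 0, 0, 0, 0.112]
    - [0, 0, 0, 0, 0, 0.112]
    - [0, 0, 0, 0, 0, 0.112]

```text
time_s: 2.1
tcp_pos: [0.7718, -0.191, 0.2387]
orientation: [-3.115, 0.407, 0.001]
wrist_force: [0.2, -0.7, 0.0]
grip_width: -0.0
gripper_force: 0.0
```

Request:
play_rows:
  commands:
    - [0, 0, 0, 0, 0, 0.112]
    - [0, 0, 0.4, 0, 0, 0]
    - [0, 0, 0, 0, -0.111, 0]
    - [0, 0, 0, 0, -0.111, 0]
    - [0, 0, 0, 0, -0.111, 0]
    - [0, 0, 0, 0, 0, 0]

```text
time_s: 2.85
tcp_pos: [0.7725, -0.1917, 0.2032]
orientation: [-2.862, 0.626, 0.777]
wrist_force: [0.3, -0.8, -0.5]
grip_width: -0.002
gripper_force: 0.0
```

Run:
```python
from h import *
o=manip.get_obs();cv2.imwrite("pics/w1.png",cams.capture("wrist")[:,:,::-1])
np.save("o1.npy",o,allow_pickle=True);print(o['tcp_pos'],o['orientation'],o['joints'])
```

```text
[ 0.77250806 -0.19171553  0.20319265] [-2.86156413  0.62589969  0.77713962] [-0.29856042  0.74321613  0.74483319  0.08005783  2.17849338  1.73097227]
```

View pics/w1.png

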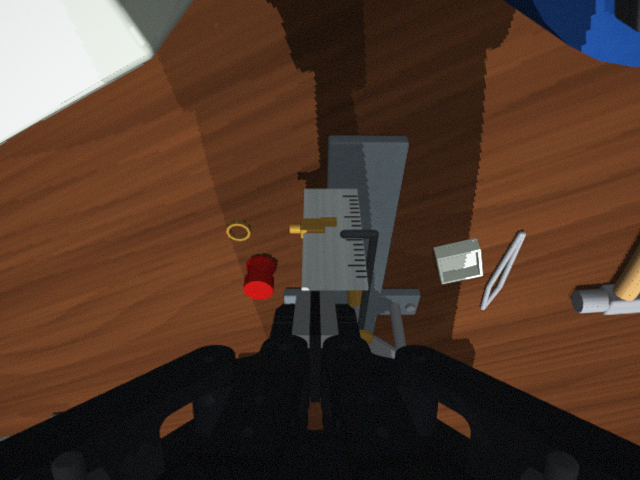

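The scale's front face is visible. The pointer's bent end has its tip near (341,233), and the index tooth, pointing right, ends near (337,222). I'll take a second view from another elevation for triangulation.

Request:
play_rows:
  commands:
    - [0.6, 0, 0, 0, -0.1, 0]
    - [0.6, 0, 0, 0, -0.1, 0]
    - [0, 0, 0, 0, 0, 0]
    - [0, 0, 0, 0, 0, 0]

```text
time_s: 3.4
tcp_pos: [0.8166, -0.2084, 0.1903]
orientation: [-2.762, 0.608, 0.984]
wrist_force: [-0.4, 0.1, 0.8]
grip_width: 0.004
gripper_force: 0.0
```

Run:
```python
from h import *
o=manip.get_obs();cv2.imwrite("pics/w2.png",cams.capture("wrist")[:,:,::-1])
np.save("o2.npy",o,allow_pickle=True);print(o['tcp_pos'],o['orientation'],o['joints'])
o1=np.load("o1.npy",allow_pickle=True).item()
p=np.array([.695,-.145,.065]); print(proj('wrist',p,o1),proj('wrist',p,o))
c2=proj('wrist',p,o)[0].round().astype(int);x,y=max(c2[0]-50,0),max(c2[1]-60,0);print(x,y)
r=lambda i:cv2.resize(i,(400,480),interpolation=cv2.INTER_CUBIC)
a=cv2.imread("pics/w1.png")[170:290,290:390];b=cv2.imread("pics/w2.png")[y:y+120,x:x+100]
cv2.imwrite("pics/crop2.png",np.hstack([r(a),r(b)]))
```

```text
[ 0.81664616 -0.20835312  0.19029366] [-2.76219177  0.60810116  0.98398759] [-0.30743497  1.02695496  0.3605978   0.12574186  2.43095425  1.76324747]
[[301.0020845  233.40365338]] [[307.27102251 250.8627716 ]]
257 191
```

View pics/crop2.png

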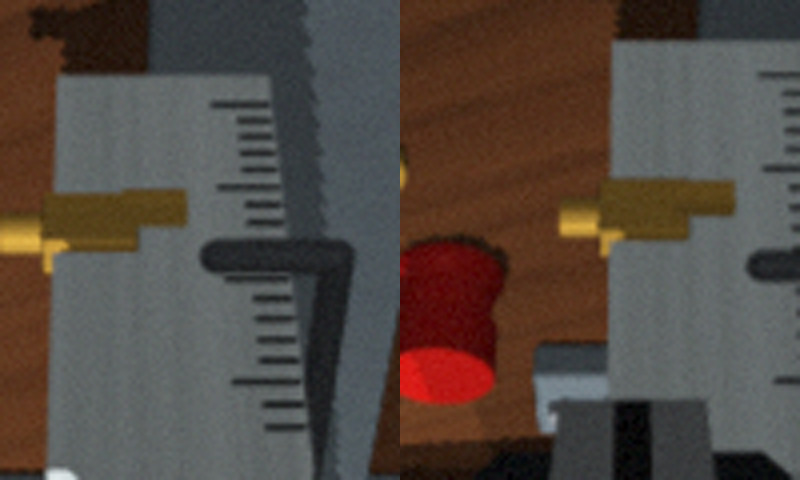

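Run:
```python
from h import *
np.set_printoptions(precision=4,suppress=True)
o1=np.load("o1.npy",allow_pickle=True).item();o2=np.load("o2.npy",allow_pickle=True).item()
L=lambda u,v:(290+u/4-.375,170+v/4-.375)
Rr=lambda u,v:(257+(u-400)/4-.375,191+v/4-.375)
pad=np.array([.57,-.1435,.089]);yaw=-.430
M=np.array([[np.cos(yaw),np.sin(yaw),0],[-np.sin(yaw),np.cos(yaw),0],[0,0,1]]);org=pad-M.T@[.052,0,.089]
for n,l,r in[('tooth',(187,208),(735,198)),('tip',(200,256),(748,266)),('scaleBL',(58,75),(613,42))]:
    X,e=tri([ray('wrist',L(*l),o1),ray('wrist',Rr(*r),o2)]);print(n,X,e,'mount',M@(X-org))
    for q,o in((L(*l),o1),(Rr(*r),o2)):
        s,d=ray('wrist',q,o);s=M@(s-org);d=M@d
        print('  at x=.176,.180:',(s+d*(.176-s[0])/d[0]),(s+d*(.180-s[0])/d[0]),' at z=.08',s+d*(.08-s[2])/d[2])
print(org, [proj('scene',org+M.T@np.array(p)) for p in[(.18,.02,.08),(.18,.02,.06)]])
```

```text
tooth [ 0.6898 -0.1716  0.059 ] [np.float64(4.512397935219545e-05), np.float64(4.512397935219723e-05)] mount [0.1726 0.0244 0.059 ]
  at x=.176,.180: [0.176  0.0247 0.0627] [0.18  0.025 0.067]  at z=.08 [0.192 0.026 0.08 ]
  at x=.176,.180: [0.176  0.0246 0.0615] [0.18   0.0249 0.0644]  at z=.08 [0.2016 0.0264 0.08  ]
tip [ 0.6981 -0.1766  0.0816] [np.float64(0.00013876439773651312), np.float64(0.00013876439773653844)] mount [0.1822 0.0233 0.0816]
  at x=.176,.180: [0.176  0.0229 0.0752] [0.18   0.0232 0.0793]  at z=.08 [0.1807 0.0233 0.08  ]
  at x=.176,.180: [0.176  0.0227 0.0775] [0.18   0.023  0.0801]  at z=.08 [0.1798 0.023  0.08  ]
scaleBL [ 0.6969 -0.1476  0.0148] [np.float64(6.984940302202202e-05), np.float64(6.984940302204517e-05)] mount [0.1691 0.0492 0.0148]
  at x=.176,.180: [0.176  0.0489 0.0236] [0.18   0.0488 0.0287]  at z=.08 [0.2203 0.0472 0.08  ]
  at x=.176,.180: [0.176  0.0489 0.0209] [0.18   0.0488 0.0244]  at z=.08 [0.2434 0.0475 0.08  ]
[ 0.5227 -0.1218  0.    ] [array([[334.3334, 316.9595]]), array([[334.0982, 320.9994]])]
```

Geometry agrees with the spec: tip at mount (0.180, 0.023, 0.080) and index at about z 0.0575. That makes the target tilt about 0.125 rad. I'll lean the tool 0.125 rad so the fingertips sit flush on the pad at that tilt.

Request:
play_rows:
  commands:
    - [0, 0, 0, 0, 0.113, 0]
    - [0, 0, 0, 0, 0.113, 0]
    - [0, 0, 0, 0, 0.113, 0]
    - [0, 0, 0, 0, 0.113, 0]
    - [0, 0, 0, 0, 0, 0]
    - [0, 0, 0, 0, 0, 0]

```text
time_s: 4.2
tcp_pos: [0.8165, -0.2085, 0.1914]
orientation: [3.067, -0.677, 0.02]
wrist_force: [-0.0, -0.6, 0.9]
grip_width: -0.001
gripper_force: 0.0
```

```bash
cat > go.py <<'E'
from h import *
np.set_printoptions(precision=4,suppress=True)
yaw=-.430
M=np.array([[np.cos(yaw),np.sin(yaw),0],[-np.sin(yaw),np.cos(yaw),0],[0,0,1]]);org=np.array([.5227,-.1218,0])
def st(goal=None):
    o=manip.get_obs();R=Ro.from_rotvec(o['orientation']).as_matrix();p=M@(o['tcp_pos']-org)
    print(o['time_s'],'tcp mount',p,'tip',p+M@R[:,2]*.008,'F',o['wrist_force'])
    print('tool axes in mount\n',M@R,'lean',np.arcsin(-(M@R)[0,2]))
    if goal is not None:
        print('units',R.T@M.T@(np.array(goal)-p)/.075)
        Rg=M.T@np.array([[np.cos(.125),0,-np.sin(.125)],[0,-1,0],[-np.sin(.125),0,-np.cos(.125)]])
        print('turn units',Ro.from_matrix(R.T@Rg).as_rotvec()/(np.pi/2))
E
python3 -c "from go import *;st((.0537,0,.135))"
```

```text
4.2 tcp mount [0.3032 0.0437 0.1914] tip [0.3033 0.0437 0.1834] F [-0.0349 -0.648   0.8576]
tool axes in mount
 [[ 0.9999 -0.0045  0.0127]
 [-0.0045 -1.      0.0025]
 [ 0.0127 -0.0026 -0.9999]] lean -0.012673187788542843
units [-3.333   0.5999  0.708 ]
turn units [-0.0018 -0.0876 -0.0028]
```

Request:
play_rows:
  commands:
    - [-0.555, 0.1, 0, 0, 0, 0]
    - [-0.555, 0.1, 0, 0, 0, 0]
    - [-0.555, 0.1, 0, 0, 0, 0]
    - [-0.555, 0.1, 0, 0, 0, 0]
    - [-0.555, 0.1, 0, 0, 0, 0]
    - [-0.555, 0.1, 0, 0, 0, 0]
    - [0, 0, 0, 0, -0.088, 0]
    - [0, 0, 0, 0, 0, 0]

```text
time_s: 5.2
tcp_pos: [0.5727, -0.145, 0.1857]
orientation: [-3.033, 0.67, 0.194]
wrist_force: [-0.1, -0.3, -0.3]
grip_width: -0.002
gripper_force: 0.0
```

Run:
```python
from go import *
st((.0537,0,.110))
o=manip.get_obs();cv2.imwrite("pics/w3.png",cams.capture("wrist")[:,:,::-1])
print(proj('wrist',org+M.T@[.052,0,.089],o))
```

```text
5.2 tcp mount [ 0.0551 -0.0003  0.1857] tip [ 0.0541 -0.0003  0.1778] F [-0.0705 -0.2987 -0.3164]
tool axes in mount
 [[ 0.9918 -0.0053 -0.1277]
 [-0.005  -1.      0.0029]
 [-0.1277 -0.0022 -0.9918]] lean 0.1280317520541076
units [ 0.1102 -0.0015  1.0037]
turn units [-0.0018  0.0019 -0.0032]
[[314.7583 233.3134]]
```

View pics/w3.png

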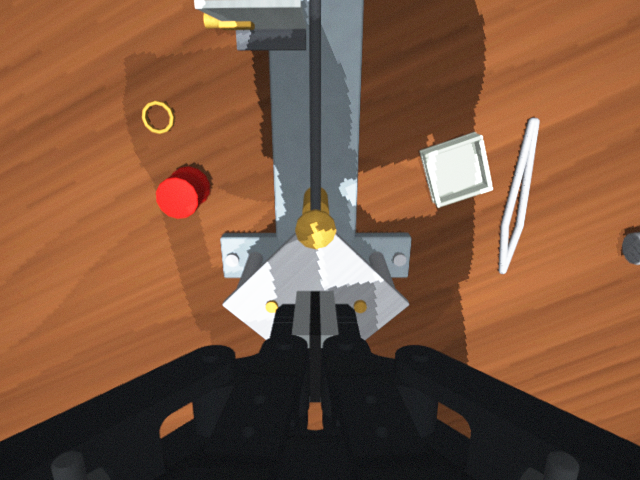

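The pad is at (316,231) against a predicted (315,233), so the alignment is good. Descending to 13 mm above it.

Request:
play_rows:
  commands:
    - [0.04, 0, 0.4, 0, 0, 0]
    - [0.04, 0, 0.4, 0, 0, 0]
    - [0.03, 0, 0.2, 0, 0, 0]
    - [0, 0, 0, 0, 0, 0]
    - [0, 0, 0, 0, 0, 0]

```text
time_s: 5.88
tcp_pos: [0.571, -0.1438, 0.1109]
orientation: [-3.033, 0.67, 0.19]
wrist_force: [0.7, -0.9, 0.2]
grip_width: 0.003
gripper_force: 0.0
```

```bash
python3 -c "
from go import *
st((.0537,0,.0985))"
```

```text
5.875 tcp mount [0.0531 0.0002 0.1109] tip [0.0521 0.0002 0.103 ] F [ 0.7277 -0.9215  0.2329]
tool axes in mount
 [[ 0.9921 -0.0047 -0.1253]
 [-0.0044 -1.      0.0029]
 [-0.1253 -0.0023 -0.9921]] lean 0.12563317571841326
units [0.0291 0.0026 0.1635]
turn units [-0.0018  0.0004 -0.0028]
```

Request:
play_rows:
  commands:
    - [0.01, 0, 0.07, 0, 0, 0]
    - [0.017, 0, 0.07, 0, 0, 0]
    - [0, 0, 0, 0, 0, 0]
    - [0, 0, 0, 0, 0, 0]

```text
time_s: 6.38
tcp_pos: [0.571, -0.1439, 0.099]
orientation: [-3.033, 0.67, 0.193]
wrist_force: [0.0, -0.3, 0.3]
grip_width: 0.003
gripper_force: 0.0
```

Request:
play_rows:
  commands:
    - [0.002, 0, 0.013, 0, 0, 0]
    - [0, 0, 0, 0, 0, 0]
    - [0, 0, 0, 0, 0, 0]

```text
time_s: 6.75
tcp_pos: [0.571, -0.1438, 0.098]
orientation: [-3.033, 0.67, 0.193]
wrist_force: [-0.0, -0.5, -0.2]
grip_width: -0.0
gripper_force: 0.0
```

Request:
play_rows:
  commands:
    - [0.002, 0, 0.013, 0, 0, 0]
    - [0, 0, 0, 0, 0, 0]
    - [0, 0, 0, 0, 0, 0]

```text
time_s: 7.12
tcp_pos: [0.5711, -0.1439, 0.0971]
orientation: [-3.033, 0.67, 0.193]
wrist_force: [-0.4, -0.3, 1.5]
grip_width: -0.001
gripper_force: 1.1
```

Request:
play_rows:
  commands:
    - [0.002, 0, 0.013, 0, 0, 0]
    - [0, 0, 0, 0, 0, 0]
    - [0, 0, 0, 0, 0, 0]

```text
time_s: 7.5
tcp_pos: [0.5711, -0.1439, 0.0961]
orientation: [-3.033, 0.67, 0.192]
wrist_force: [1.7, 0.1, 2.9]
grip_width: 0.001
gripper_force: 1.4
```

Request:
play_rows:
  commands:
    - [0.002, 0, 0.013, 0, 0, 0]
    - [0, 0, 0, 0, 0, 0]
    - [0, 0, 0, 0, 0, 0]

```text
time_s: 7.88
tcp_pos: [0.5712, -0.1439, 0.0951]
orientation: [-3.033, 0.67, 0.193]
wrist_force: [3.4, -1.3, 4.2]
grip_width: -0.005
gripper_force: 1.8
```

Request:
play_rows:
  commands:
    - [0.002, 0, 0.013, 0, 0, 0]
    - [0.002, 0, 0.013, 0, 0, 0]
    - [0, 0, 0, 0, 0, 0]

```text
time_s: 8.25
tcp_pos: [0.5712, -0.1439, 0.0931]
orientation: [-3.033, 0.67, 0.193]
wrist_force: [4.3, -2.2, 3.7]
grip_width: -0.003
gripper_force: 2.3
```

Request:
play_rows:
  commands:
    - [0.002, 0, 0.013, 0, 0, 0]
    - [0.001, 0, 0.007, 0, 0, 0]
    - [0, 0, 0, 0, 0, 0]
    - [0, 0, 0, 0, 0, 0]

```text
time_s: 8.75
tcp_pos: [0.5712, -0.1439, 0.0916]
orientation: [-3.033, 0.67, 0.193]
wrist_force: [4.3, -1.2, 5.3]
grip_width: -0.004
gripper_force: 2.7
```

Run:
```python
from go import *
st((.0537,0,.0903))
o=manip.get_obs();w=cams.capture("wrist")[:,:,::-1];s=cams.capture("scene")[:,:,::-1]
cv2.imwrite("pics/w4.png",w);cv2.imwrite("pics/s4.png",s)
r=lambda i,f:cv2.resize(i,None,fx=f,fy=f,interpolation=cv2.INTER_CUBIC)
s0=cv2.imread("pics/scene0.png")
C=np.hstack([np.vstack([r(s0[290:340,310:360],6),r(s[290:340,310:360],6)]),cv2.resize(w,(500,375))[:375].copy() if 0 else np.vstack([cv2.resize(w[:330,150:480],(500,500)),np.zeros((100,500,3),np.uint8)])])
cv2.imwrite("pics/c4.png",C)
for z in(.08,.0575):print(proj('scene',org+M.T@[.18,.023,z]))
```

```text
8.75 tcp mount [0.0533 0.0001 0.0916] tip [0.0523 0.0001 0.0836] F [ 4.2638 -1.203   5.3447]
tool axes in mount
 [[ 0.9919 -0.0047 -0.127 ]
 [-0.0044 -1.      0.0027]
 [-0.127  -0.0021 -0.9919]] lean 0.12731774592321773
units [0.0077 0.0016 0.0163]
turn units [-0.0017  0.0015 -0.0028]
[[335.3378 316.4143]]
[[335.058  320.9558]]
```

View pics/c4.png

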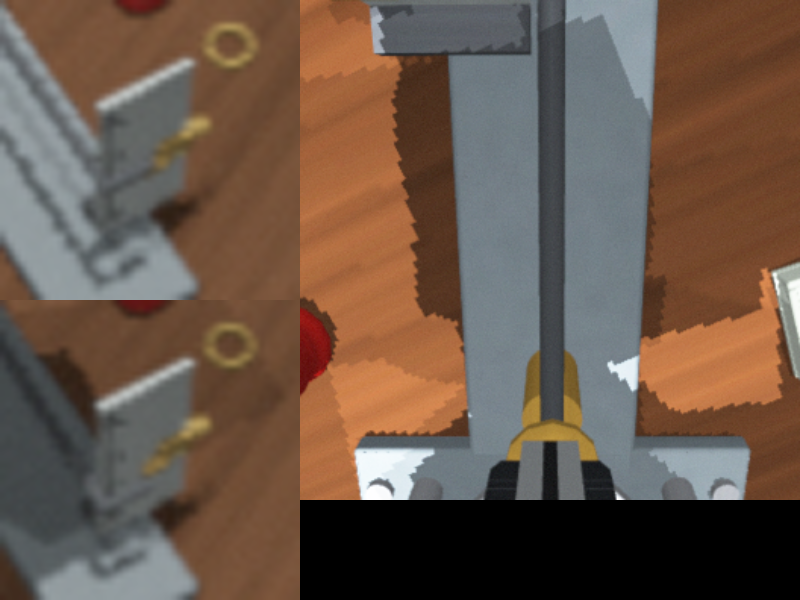

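Request:
play_rows:
  commands:
    - [0.001, 0, 0.007, 0, 0, 0]
    - [0.001, 0, 0.008, 0, 0, 0]
    - [0, 0, 0, 0, 0, 0]
    - [0, 0, 0, 0, 0, 0]
    - [0, 0, 0, 0, 0, 0]
    - [0, 0, 0, 0, 0, 0]
    - [0, 0, 0, 0, 0, 0]
    - [0, 0, 0, 0, 0, 0]

```text
time_s: 9.85
tcp_pos: [0.5712, -0.1439, 0.0905]
orientation: [-3.033, 0.67, 0.193]
wrist_force: [4.3, -2.0, 5.5]
grip_width: 0.0
gripper_force: 3.0
```

Run:
```python
from go import *
st((.0537,0,.0903))
s=cams.capture("scene")[:,:,::-1]
I=[cams.capture("scene")[:,:,::-1].astype(float) for _ in range(6)]
s=np.mean(I,0)
s0=cv2.imread("pics/scene0.png").astype(float)
r=lambda i:cv2.resize(np.clip((i-20)*1.7,0,255).astype(np.uint8)[298:334,318:352],(380,400),interpolation=cv2.INTER_CUBIC)
cv2.imwrite("pics/c5.png",np.hstack([r(s0),r(s)]))
```

```text
9.85 tcp mount [0.0533 0.0001 0.0905] tip [0.0523 0.0001 0.0826] F [ 4.2746 -2.0367  5.5062]
tool axes in mount
 [[ 0.9919 -0.0048 -0.1269]
 [-0.0045 -1.      0.0027]
 [-0.1269 -0.0021 -0.9919]] lean 0.127281335818646
units [0.0058 0.0014 0.0018]
turn units [-0.0017  0.0015 -0.0028]
```

View pics/c5.png

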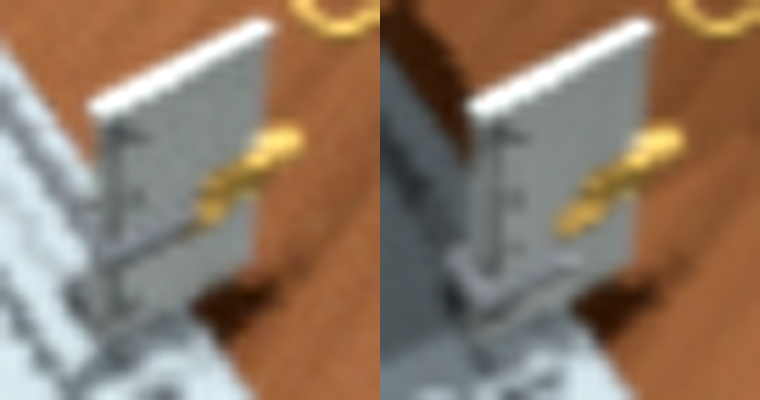

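Run:
```python
from go import *
for x in(.170,.173):
  for z in(.053,.0575):print(x,z,proj('scene',org+M.T@[x,.0244,z]))
```

```text
0.17 0.053 [[333.3939 318.6892]]
0.17 0.0575 [[333.4435 317.7927]]
0.173 0.053 [[334.0134 319.5601]]
0.173 0.0575 [[334.0649 318.6651]]
```

Request:
play_rows:
  commands:
    - [0.001, 0, 0.005, 0, 0, 0]
    - [0, 0, 0, 0, 0, 0]
    - [0, 0, 0, 0, 0, 0]
    - [0, 0, 0, 0, 0, 0]
    - [0, 0, 0, 0, 0, 0]
    - [0, 0, 0, 0, 0, 0]
    - [0, 0, 0, 0, 0, 0]
    - [0, 0, 0, 0, 0, 0]

```text
time_s: 11.2
tcp_pos: [0.5712, -0.144, 0.0901]
orientation: [-3.033, 0.67, 0.193]
wrist_force: [4.9, -2.3, 5.5]
grip_width: -0.004
gripper_force: 3.0
```

All three measurements agree that the pointer is level with the index, and it has held there for over 2 s. Releasing now.

Request:
play_rows:
  commands:
    - [-0.003, 0, -0.025, 0, 0, 0]
    - [-0.003, 0, -0.025, 0, 0, 0]
    - [-0.003, 0, -0.025, 0, 0, 0]
    - [-0.003, 0, -0.03, 0, 0, 0]
    - [-0.02, 0, -0.2, 0, 0, 0]
    - [-0.04, 0, -0.5, 0, 0, 0]
    - [0, 0, 0, 0, 0, 0]
    - [0, 0, 0, 0, 0, 0]

```text
time_s: 12.2
tcp_pos: [0.5731, -0.1449, 0.1506]
orientation: [-3.033, 0.67, 0.193]
wrist_force: [-0.4, 0.4, 0.3]
grip_width: -0.001
gripper_force: 0.0
```

Request:
play_rows:
  commands:
    - [0, 0, 0, 0, 0, 0]
    - [0, 0, 0, 0, 0, 0]
    - [0, 0, 0, 0, 0, 0]
    - [0, 0, 0, 0, 0, 0]

```text
time_s: 12.7
tcp_pos: [0.5732, -0.145, 0.1504]
orientation: [-3.033, 0.67, 0.193]
wrist_force: [0.2, 0.3, 1.1]
grip_width: 0.002
gripper_force: 0.0
```

Run:
```python
from go import *
st()
s0=cv2.imread("pics/scene0.png").astype(float);s=cams.capture("scene")[:,:,::-1]
r=lambda i:cv2.resize(np.clip((i-20.)*1.7,0,255).astype(np.uint8)[298:334,318:352],(380,400),interpolation=cv2.INTER_CUBIC)
cv2.imwrite("pics/c6.png",np.hstack([r(s0),r(s)]))
```

```text
12.7 tcp mount [ 0.0555 -0.      0.1504] tip [ 0.0545 -0.      0.1425] F [0.1535 0.2873 1.1444]
tool axes in mount
 [[ 0.9918 -0.0047 -0.1274]
 [-0.0044 -1.      0.0026]
 [-0.1274 -0.0021 -0.9919]] lean 0.1277200416769746
```

View pics/c6.png

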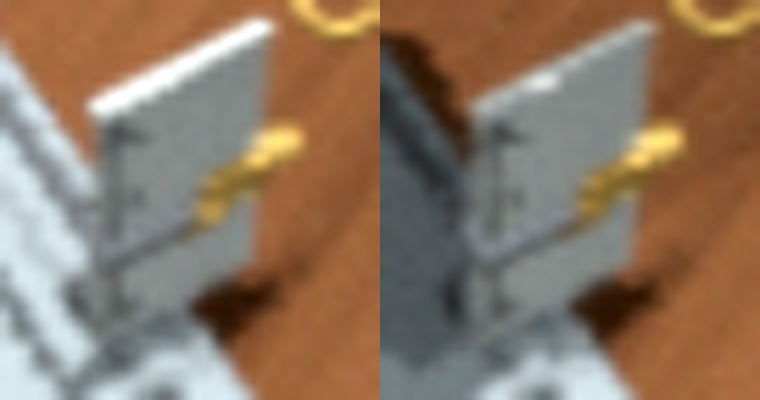

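The pointer is back at its rest place over the tooth, and the index hasn't moved.

```bash
python3 -c "
from rig import manip
print(manip.sign_off())"
```

```text
the job is handed in; nothing more can be done
None
```

I pressed the pad until the pointer was level with the index (within about 2–3 mm by camera), held it there for about 2 s and let the plate spring back, leaving the index where it was set; the job is handed in, but the hand-in returned no verdict.

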